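Set the end cap of a clay extruder a quarter turn slack

TASK

The clay extruder stands with its die end up under a loose blue cover: lift the cover off and set it down the right way up, wholly on the white plaster slab. Then screw the brass end cap down (clockwise from above) until it bottoms out, back it off a quarter turn so that the die can be turned, and finish while still gripping the cap there. Leave the other things on the table where they are.

Things in the scene. Friction and masses are not known exactly. Their poses are not given: they have to be found in the camera images.
- extruder: clay extruder fixed to the table: 120 x 120 x 25 mm wooden stand, aluminium barrel 52 mm in diameter, steel shoulder 74 mm in diameter with its top 91 mm above the table; above that a thread that carries the brass end cap. Its origin is the centre of the stand's underside, z up along the barrel's axis. It stands somewhere to the left or right, turned by up to 0.5 rad.
- endcap: knurled round brass end cap, 50 mm in diameter and 30 mm high, a ring round a steel die plate, with a red mark on its rim towards its own +x. Its origin is the centre of its underside, 105 mm above the table when bottomed out (14 mm clear above the shoulder); its z axis is the barrel's, upward. It is held on the thread and cannot be lifted off; any grasp direction across it will do; grip from above after the cover is off.
- cap_top (a point): centre of the end cap's top face, 30 mm above the end cap's origin (135 mm above the table when bottomed out)
- cap_turn (a joint): turn of the end cap on its thread, rad: 0 = bottomed out against a hard stop, growing as it is unscrewed (counter-clockwise seen from above), at rest initially between 1.2 and 2.8. It rises 6 mm a turn and stays where it is left; turning takes about 0.06 N m.
- cover: loose blue plastic cover over the end cap, 55 to 105 g: an upside-down cup 70 mm in outer diameter (64 mm inside) and 60 mm high, with a round knob 22 mm in diameter and 30 mm high on top (90 mm in all). Its origin is the centre of its open rim, z up through the knob. It rests on the shoulder, rim 91 mm above the table, and must be lifted at least 50 mm straight up to clear the end cap.
- cover_knob (a point): centre of the top of the cover's knob, 90 mm above the cover's origin; the knob spans the 30 mm below it
- slab: white plaster slab, 150 x 150 x 18 mm, fixed to the table, sides along its x and y. Its origin is the centre of its underside, its top 18 mm above that. It stands on the other side from the extruder.
- coil_a: grey spiral clay disc, 44 mm in diameter, 18 mm high. Origin: centre of its underside. Bystander. 
- coil_b: pale grey spiral clay disc, 44 mm in diameter, 18 mm high. Origin: centre of its underside. Bystander. 
- bowl: red plastic bowl, 120 mm in diameter, 55 mm high. Origin: centre of its underside. Bystander. 
- jar: grey jar of slip, 72 mm in diameter, 112 mm high, with a brush handle leaning out to 195 mm. Origin: centre of its underside. Bystander. 
- spatula: spatula with a wooden handle, 170 mm long, lying flat, 10 to 20 mm high. Bystander.
- jarlid: yellow jar lid, 68 mm in diameter, 12 mm high. Origin: centre of its underside. Bystander. 
Not all that is in view belongs to the job. What is meant by the cover is not black or pink, and is the larger of those in its own colour.

How it is judged:
By the outcome, as a careful person would: the job done as asked, in the order asked, and still so for the second after the job is handed in, while the arm keeps its last pose, push and grip.
It also fails if it takes over 64 s, if anything falls off the work surface, if the arm or the gripper's body presses on something with over 40 N, if the wrist force passes 120 N, or if a joint passes its speed limit or range.

ROBOT

A 6-joint arm with a two-finger parallel gripper is mounted at the origin on the work surface. World frame = base frame: x ahead of the robot, y to its left, z up, the work surface at z = 0. Lengths are in m, angles in rad, forces in N, time in s.
With the tool pointing down it reaches from about 0.225 to 0.875 m from the base axis. Payload 3.4 kg.
Tool frame: the origin (TCP) lies at the very end of the fingers, on their centre line; the grasp point (between the pads) lies 19 mm behind it; z points along the fingers, y is the line along which they close (so a half turn about z gives the same grasp; the last joint's range is limited). The gripper opens to 85 mm and grips with 20 to 120 N. Pads are 22 mm wide; open, the fingers measure 114 mm over their backs; the gripper's body (76 mm by 85 mm) begins 54 mm behind the grasp point. The pads swing forward as they close: fully open they stand 13 mm farther back than shut.
Start: joints at [1.119, 0.276, 1.505, -0, 1.361, -0.121], TCP at [0.187, 0.544, 0.231] pointing down, gripper open.
Joint ranges: [-2.89, 2.89], [-0.75, 2.08], [0.22, 2.7], [-1.18, 4.32], [0.11, 2.71], [-2.7, 2.7]. Speed limits (rad/s): [2.57, 2.57, 3.14, 3.14, 3.14, 3.14].

INTERFACE

Orientations are given as a rotation vector (axis times angle).
In Python, from plant import robot gives the robot as it stands. The module is installed in compiled form; this text tells all that it offers.
- The arm moves only by the tool jog_arm, never from a script. Its argument "increments" is a list that holds one entry, the list of rows, each a list of 6 numbers: the shift along the tool's x, y, z in m, then the turn, a rotation vector about the tool's x, y, z in degrees. In form: [[[dx, dy, dz, ax, ay, az], ...]]. A call has 1 to 12 rows; each row shifts and turns the commanded pose from where the row before left it, along the tool's axes as they then stand; what a row does not reach is not made up. A row lasts 1/8 s, in which the tool goes at most 62.5 mm and 10.7 degrees, less where a joint would pass 70% of its speed; a pose out of reach is approached as far as the arm can. A call is refused whole if a number of a shift passes 0.0625 or a number of a turn 10.7, either way. A call with a gripper value outside its range is refused whole. "fingers" is the finger opening in m, from 0 to 0.0854, set as the call begins (left out, the last holds). The fingers move at their own pace and stop on an object; "squeeze" is the grip in N (left out, the last holds). Time passes only in rows, so rows that do not move let the fingers close. It gives the time, the measured TCP pose, the force, the opening and the grip force at its end, in the units of the state.
- robot.observe(): the state, without advancing time (a new reading comes with each control period).
- robot.snapshot(name): name is "scene" or "top" or "wrist"; returns the picture (400x640x3 uint8, red, green, blue); there is no depth.
- robot.camera_model(name): a dict with "fx", "fy", "cx", "cy" (pixels), "R" (3x3) and "t" (3): a world point X has camera coordinates R X + t. Camera axes: x right, y down, z forward; pixel columns grow to the right and rows downward; lengths in m; the calibration is good to about 2 mm. A picture is of the moment at which its call begins: read the wrist's pose just before it. camera_model takes no time and is no camera call; for the wrist camera it gives the pose at the moment of the call.
- robot.close_job(): hands the job in; it is judged then, once.
The state is a dict: "t": time; "joint_pos": joint angles; "qvel": joint speeds; "tau": joint torques, N m; "tcp_pos": TCP position; "tool_rot": TCP orientation; "ft_force": force on the tool from outside, world axes, zero at the start; "moment": the same for the moment, N m; "gripper_width": opening from 0.0 (shut) to 1.0 (fully open); "grip_force": force on a finger pad.
Only numpy, scipy, OpenCV 4.12 (cv2) and the standard library are available. Lean on these libraries where they do the work, as an engineer would, in place of code of your own. Each camera call takes 0.05 s, during which the arm holds its last target. There are 200 camera calls.

## Working session

There is one attempt and no reset: what is moved stays moved. The work goes in short steps, Python scripts to look and compute and a tool call to move; the robot and the scene stay as the last step left them, time stands still between calls to the robot, and variables do not carry over. Pictures are saved under pics/ and viewed, at most 10 in all, crops included, and the job is handed in when it is done.

Besides the shell and the picture viewer there is one more tool, called as name(argument=value, ...) on one line, values as JSON. jog_arm: Moves the arm, as the interface text tells. Its arguments: {"type":"object","properties":{"increments":{"type":"array","items":{"type":"array","items":{"type":"array","items":{"type":"number"}}}},"fingers":{"type":"number"},"squeeze":{"type":"number"}},"required":["increments"]}

```bash
mkdir -p pics; python3 - <<'E'
from plant import robot
import cv2,numpy as np
for n in("scene","top"):
    im=robot.snapshot(n);cv2.imwrite(f"pics/{n}0.png",im[...,::-1])
    c=robot.camera_model(n);print(n,{k:np.round(v,3).tolist() for k,v in c.items()})
s=robot.observe();print(s)
E
```

```text
scene {'fx': 506.464, 'fy': 506.464, 'cx': 328.738, 'cy': 207.212, 'R': [[0.545, 0.839, 0.005], [0.651, -0.419, -0.633], [-0.529, 0.348, -0.774]], 't': [-0.306, -0.299, 1.902]}
top {'fx': 455.488, 'fy': 455.488, 'cx': 315.579, 'cy': 194.704, 'R': [[-0.011, -1.0, -0.008], [-0.998, 0.011, -0.064], [0.064, 0.007, -0.998]], 't': [0.02, 0.607, 1.143]}
{'t': 0.1, 'joint_pos': array([ 1.11901898e+00,  2.76547622e-01,  1.50597183e+00,  2.99900008e-05,
        1.36070505e+00, -1.20989349e-01]), 'qvel': array([-0.00201685, -0.00220481, -0.00339151, -0.00032758,  0.00136965,
       -0.00077536]), 'tau': array([ 1.38880529e-03, -4.17702985e+01, -2.46403581e+01,  1.32183882e-04,
        5.72308752e-03,  1.40576157e-05]), 'tcp_pos': array([0.18654382, 0.54342175, 0.23053099]), 'tool_rot': array([-5.17163885e-01, -3.09823612e+00,  2.44550788e-03]), 'ft_force': array([ 0.62683083, -0.53391092,  0.23220755]), 'moment': array([ 0.04138214, -0.00435201, -0.01202815]), 'grip_force': 0.0, 'gripper_width': 0.999437251915869}
```

View pics/scene0.png

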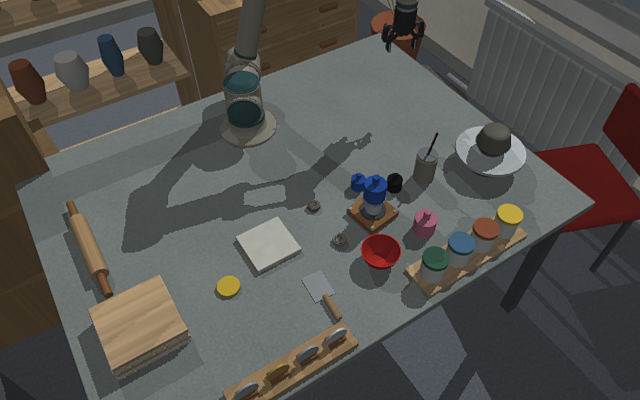

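View pics/top0.png

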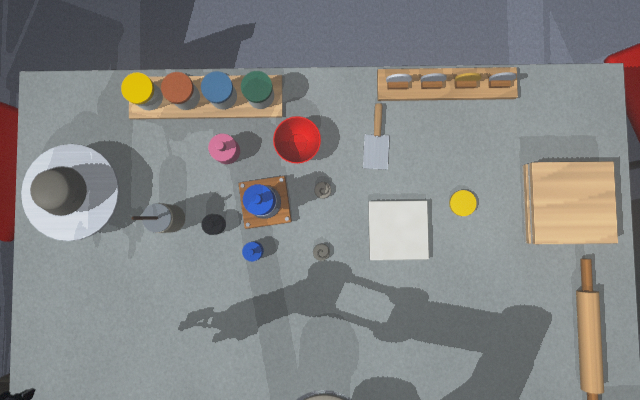

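The scene view shows a blue cover on the extruder at (375,190), and a smaller blue one at (358,182). In the top view, the candidates for the cover are:
- large blue on the stand (260,200)
- small blue on the table (252,251)
- blue pot on the rack (217,88)
- black (213,224)
- pink (223,148)

I choose the large blue one on the wooden stand. The slab is at (399,230).

```bash
cat > h.py <<'E'
import cv2,numpy as np
from plant import robot
def ray(c,u,v):
    d=np.array([(u-c['cx'])/c['fx'],(v-c['cy'])/c['fy'],1.]);R=np.array(c['R'])
    return -R.T@np.array(c['t']),R.T@d
def onz(c,u,v,z):
    o,d=ray(c,u,v);return o+d*(z-o[2])/d[2]
def proj(c,X):
    p=np.array(c['R'])@np.array(X)+np.array(c['t']);return p[0]/p[2]*c['fx']+c['cx'],p[1]/p[2]*c['fy']+c['cy']
def hsv(im): return cv2.cvtColor(im,cv2.COLOR_RGB2HSV)
def blobs(m,a=30):
    return [c for c in sorted(cv2.findContours(m,0,2)[0],key=cv2.contourArea)[::-1] if cv2.contourArea(c)>a]
E
python3 - <<'E'
from h import *
T=cv2.imread('pics/top0.png')[...,::-1].copy();S=cv2.imread('pics/scene0.png')[...,::-1].copy()
t=robot.camera_model('top');s=robot.camera_model('scene')
for n,im,c in(('top',T,t),('scene',S,s)):
    b=blobs(cv2.inRange(hsv(im),(108,150,60),(125,255,255)))
    for k in b: print(n,cv2.minEnclosingCircle(k),cv2.boundingRect(k),k[k[:,0,1].argmin(),0])
m=cv2.inRange(hsv(T),(0,0,190),(180,40,255));m[:, :350]=0;m[:180]=0;m[:, 450:]=0
r=cv2.minAreaRect(blobs(m)[0]);print(r,onz(t,*r[0],.018),[onz(t,*p,.018)[:2].round(3) for p in cv2.boxPoints(r)])
# cup bottom rim/cup top from top view, enclosing circle ~ cup top edge at z=.151
A=cv2.resize(T[120:280,180:340],(480,480),interpolation=2);B=cv2.resize(S[150:270,320:440],(480,480),interpolation=2)
# cv2.resize keeps rgb
cv2.imwrite('pics/crop.png',np.hstack([A,B])[:, :800,::-1] if 0 else cv2.resize(np.hstack([A,B]),(800,400))[...,::-1])
E
```

```text
top ((257.6176452636719, 199.73529052734375), 15.2464599609375) (243, 185, 30, 30) [254 185]
top ((251.72222900390625, 251.27777099609375), 9.61136245727539) (243, 242, 19, 19) [251 242]
scene ((368.0, 187.5), 19.704158782958984) (352, 173, 36, 32) [358 173]
((398.13037109375, 230.0863800048828), (58.16037368774414, 58.28853988647461), 88.53119659423828) [ 0.51522095 -0.19520948  0.018     ] [array([ 0.588, -0.121]), array([ 0.59 , -0.269]), array([ 0.443, -0.269]), array([ 0.441, -0.122])]
```

View pics/crop.png

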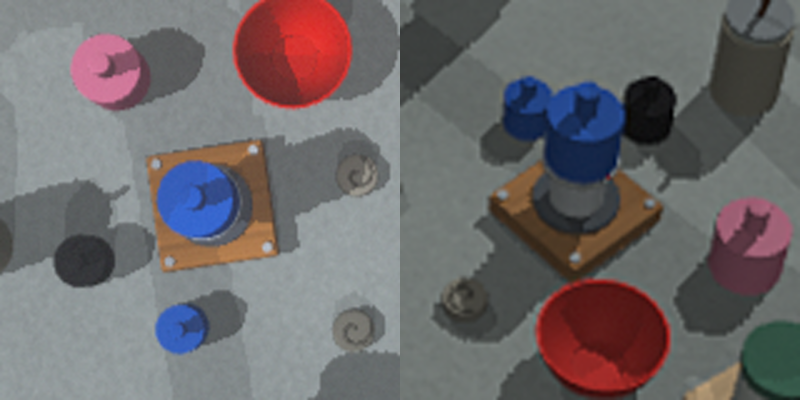

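The crop confirms it: the large knobbed blue cup sits on the stand's barrel, with its disc centre at about top-view pixel (258,199.7). The small blue one stands directly on the table.

```bash
cat >> h.py <<'E'
from scipy.spatial.transform import Rotation as Ro
def delta(p,yaw=None):
    """shift in tool axes (m) and turn about tool z (deg) to TCP p with tool-y at world yaw (mod pi)"""
    s=robot.observe();R=Ro.from_rotvec(s['tool_rot']).as_matrix()
    print('tcp',s['tcp_pos'].round(4),'t',s['t'],'shift(tool)',(R.T@(np.array(p)-s['tcp_pos'])).round(4),'yaw y',np.degrees(np.arctan2(R[1,1],R[0,1])).round(2),'tilt',np.degrees(R[:2,2]).round(2),'q',s['joint_pos'].round(2))
    return R
E
python3 - <<'E'
from h import *
t=robot.camera_model('top');p=onz(t,257.6,199.7,.151);print(p)
# stand from screws/wood
T=cv2.imread('pics/top0.png')[...,::-1].copy();m=cv2.inRange(hsv(T),(5,90,60),(22,255,255));m[:, :225]=0;m[:, 305:]=0;m[:165]=0;m[235:]=0
r=cv2.minAreaRect(np.vstack(blobs(m)));print(r,[onz(t,*q,.025)[:2].round(3) for q in cv2.boxPoints(r)],onz(t,*r[0],.025))
delta([p[0],p[1],.33])
c=robot.camera_model('wrist');R=delta([0,0,0]);s=robot.observe()
C=-np.array(c['R']).T@np.array(c['t']);print('cam in tool',R.T@(C-s['tcp_pos']),np.array(c['R'])@R,c['fx'])
E
```

```text
[0.589172   0.14374229 0.151     ]
((264.3300476074219, 201.8100128173828), (46.669044494628906, 46.81046676635742), 81.8698959350586) [array([0.642, 0.211]), array([0.657, 0.093]), array([0.54 , 0.077]), array([0.524, 0.194])] [0.59046076 0.14365556 0.025     ]
tcp [0.1865 0.5434 0.2305] t 0.1 shift(tool) [-0.5106 -0.2474 -0.0992] yaw y 71.05 tilt [-0.04 -0.08] q [ 1.12  0.28  1.51  0.    1.36 -0.12]
tcp [0.1865 0.5434 0.2305] t 0.1 shift(tool) [-1.000e-04 -5.742e-01  2.315e-01] yaw y 71.05 tilt [-0.04 -0.08] q [ 1.12  0.28  1.51  0.    1.36 -0.12]
cam in tool [ 0.07455676  0.00122193 -0.14138947] [[-9.51684105e-04  9.99999538e-01  1.36337698e-04]
 [-9.56318985e-01 -8.70259217e-04 -2.92323864e-01]
 [-2.92323610e-01 -4.08582303e-04  9.56319371e-01]] 294.76051808543053
```

jog_arm(increments=[[[-0.0425,-0.0206,-0.0125,0,0,0],[-0.0425,-0.0206,-0.0125,0,0,0],[-0.0425,-0.0206,-0.0125,0,0,0],[-0.0425,-0.0206,-0.0125,0,0,0],[-0.0425,-0.0206,0,0,0,0],[-0.0425,-0.0206,0,0,0,0],[-0.0425,-0.0206,0,0,0,0],[-0.0425,-0.0206,0,0,0,0],[-0.0425,-0.0206,0,0,0,0],[-0.0425,-0.0206,0,0,0,0],[-0.0425,-0.0206,0,0,0,0],[-0.0425,-0.0206,0,0,0,0]]])

```text
t: 1.6
tcp_pos: [0.5896, 0.1432, 0.2808]
tool_rot: [-0.517, -3.098, -0.0]
ft_force: [-0.3, 0.3, 0.3]
gripper_width: 0.998
grip_force: 0.0
```

```bash
python3 - <<'E'
from h import *
delta([.5895,.1437,.156])
c=robot.camera_model('wrist');im=robot.snapshot('wrist');cv2.imwrite('pics/w1.png',im[...,::-1])
m=cv2.inRange(hsv(im),(105,120,40),(125,255,255))
for k in blobs(m)[:3]:
    print(cv2.boundingRect(k),cv2.minEnclosingCircle(k))
for z in(.091,.151,.181):print(z,proj(c,[.5895,.1437,z]))
E
```

```text
tcp [0.5896 0.1432 0.2808] t 1.6 shift(tool) [1.000e-04 5.000e-04 1.248e-01] yaw y 71.04 tilt [-0.05  0.01] q [ 0.12  0.3   1.34  0.    1.49 -1.12]
(288, 146, 71, 77) ((323.06890869140625, 184.25953674316406), 38.37174606323242)
(293, 40, 41, 46) ((312.5, 62.411109924316406), 22.85852813720703)
0.091 (np.float64(320.53807915362455), np.float64(174.3589723700074))
0.151 (np.float64(320.4093414651272), np.float64(188.1505801427324))
0.181 (np.float64(320.32301742336784), np.float64(197.39843397014624))
```

View pics/w1.png

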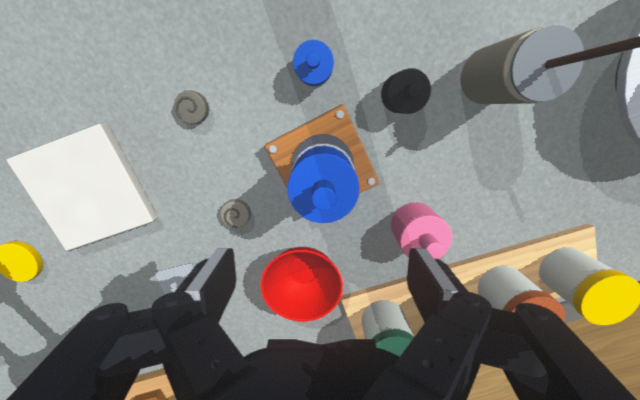

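The wrist view shows the cover with its knob top at about (324,197), 3 px to the right of where I predicted. I'll shift +2 mm along tool y and descend.

jog_arm(increments=[[[0,0.0025,0.04,0,0,0],[0,0,0.04,0,0,0],[0,0,0.03,0,0,0],[0,0,0.014,0,0,0],[0,0,0,0,0,0]]], fingers=0.06)

```text
t: 2.28
tcp_pos: [0.5892, 0.1468, 0.1566]
tool_rot: [-0.517, -3.097, 0.001]
ft_force: [-0.3, 0.4, 1.3]
gripper_width: 0.705
grip_force: 0.0
```

jog_arm(increments=[[[0,0,0,0,0,0],[0,0,0,0,0,0],[0,0,0,0,0,0],[0,0,0,0,0,0],[0,0,0,0,0,0],[0,0,0,0,0,0]]], fingers=0.0, squeeze=40)

```text
t: 3.02
tcp_pos: [0.5904, 0.1468, 0.1585]
tool_rot: [0.517, 3.096, 0.001]
ft_force: [0.0, -0.7, 5.5]
gripper_width: 0.242
grip_force: 39.3
```

jog_arm(increments=[[[0,0,-0.005,0,0,0],[0,0,-0.015,0,0,0],[0,0,-0.025,0,0,0],[0,0,-0.03,0,0,0],[0,0,-0.025,0,0,0],[0,0,0,0,0,0]]])

```text
t: 3.78
tcp_pos: [0.5909, 0.147, 0.26]
tool_rot: [0.516, 3.094, 0.003]
ft_force: [0.8, -0.1, -1.5]
gripper_width: 0.243
grip_force: 39.2
```

```bash
python3 - <<'E'
from h import *
delta([.5155,-.1955,.26])
im=robot.snapshot('scene');cv2.imwrite('pics/s2.png',cv2.resize(im[100:300,240:480],(720,600))[...,::-1])
print(robot.observe()['ft_force'])
E
```

```text
tcp [0.5909 0.147  0.26  ] t 3.775 shift(tool) [-0.0399 -0.3484 -0.0007] yaw y 71.05 tilt [0.3  0.05] q [ 0.13  0.31  1.38  0.    1.44 -1.11]
[-0.11043674  0.44782988 -1.53988598]
```

View pics/s2.png

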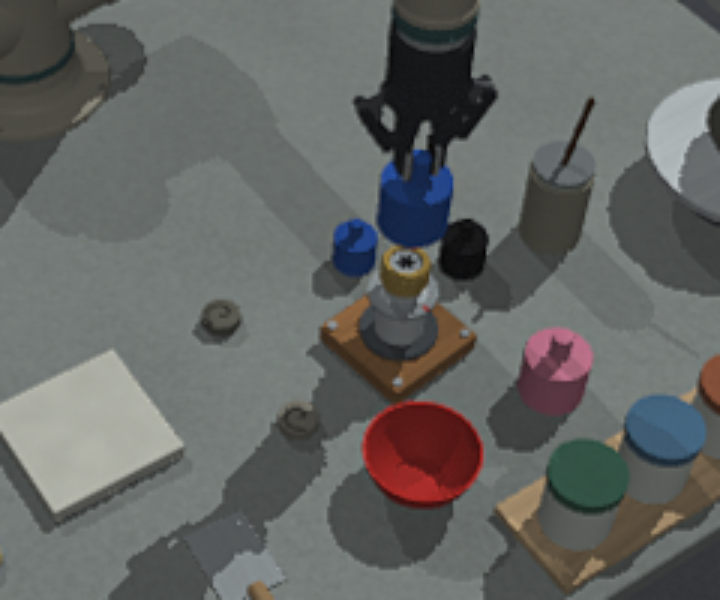

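The crop shows the cover hanging upright in the gripper, clear of the brass cap. Next I carry it to the slab centre.

jog_arm(increments=[[[-0.003,-0.0254,0,0,0,0],[-0.005,-0.042,0,0,0,0],[-0.005,-0.046,0,0,0,0],[-0.006,-0.048,0,0,0,0],[-0.006,-0.048,0,0,0,0],[-0.005,-0.046,0,0,0,0],[-0.005,-0.04,0,0,0,0],[-0.003,-0.03,0,0,0,0],[-0.002,-0.023,0,0,0,0],[0,0,0.03,0,0,0],[0,0,0.05,0,0,0],[0,0,0.05,0,0,0]]])

```text
t: 5.32
tcp_pos: [0.5133, -0.1954, 0.1248]
tool_rot: [-0.518, -3.097, -0.001]
ft_force: [-0.1, -0.5, -2.3]
gripper_width: 0.238
grip_force: 39.3
```

jog_arm(increments=[[[0,0,0.015,0,0,0],[0,0,0.01,0,0,0],[0,0,0.01,0,0,0],[0,0,0.006,0,0,0],[0,0,0,0,0,0]]])

```text
t: 5.95
tcp_pos: [0.5145, -0.1958, 0.0866]
tool_rot: [0.517, 3.098, -0.0]
ft_force: [-0.7, 0.0, -0.2]
gripper_width: 0.243
grip_force: 39.3
```

jog_arm(increments=[[[0,0,0.0015,0,0,0],[0,0,0,0,0,0]]])

```text
t: 6.2
tcp_pos: [0.5149, -0.1961, 0.0856]
tool_rot: [0.517, 3.097, -0.001]
ft_force: [-1.2, -0.4, 2.8]
gripper_width: 0.243
grip_force: 39.5
```

jog_arm(increments=[[[0,0,0,0,0,0],[0,0,0,0,0,0],[0,0,0,0,0,0],[0,0,-0.02,0,0,0],[0,0,-0.04,0,0,0],[0,0,-0.05,0,0,0],[0,0,-0.05,0,0,0],[0,0,-0.03,0,0,0]]], fingers=0.06)

```text
t: 7.2
tcp_pos: [0.515, -0.196, 0.2777]
tool_rot: [0.517, 3.095, -0.002]
ft_force: [-0.6, -0.2, 0.3]
gripper_width: 0.701
grip_force: 0.0
```

```bash
python3 - <<'E'
from h import *
delta([.5902,.146,.26])
c=robot.camera_model('top');T=robot.snapshot('top');S=robot.snapshot('scene')
m=cv2.inRange(hsv(T),(108,150,60),(125,255,255))
for k in blobs(m): q=cv2.minEnclosingCircle(k);print(q,onz(c,*q[0],.078))
W=robot.snapshot('wrist')
cv2.imwrite('pics/s3.png',np.hstack([cv2.resize(S[180:300,200:320],(400,400)),cv2.resize(T[180:280,340:440],(400,400))])[...,::-1])
E
```

```text
tcp [ 0.515  -0.196   0.2777] t 7.2 shift(tool) [0.04   0.3479 0.0173] yaw y 71.05 tilt [ 0.2  -0.09] q [-0.49  0.21  1.47  0.    1.45 -1.73]
((401.6451721191406, 231.9193572998047), 14.674077987670898) [ 0.5116707  -0.19321624  0.078     ]
((251.49497985839844, 251.20352172851562), 9.538440704345703) [0.46918908 0.16860714 0.078     ]
```

View pics/s3.png

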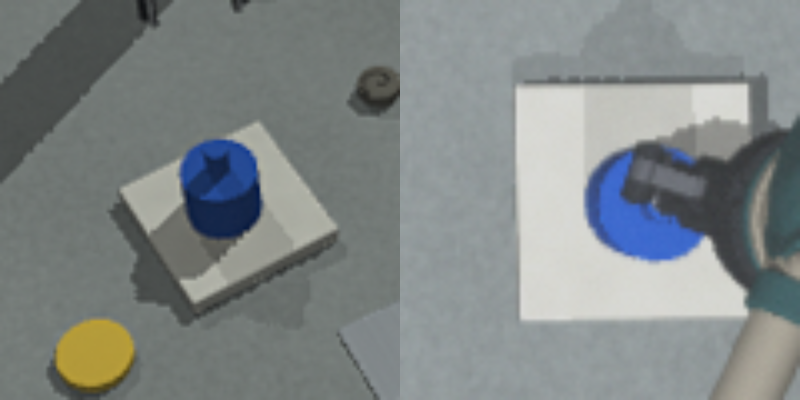

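The cover stands upright in the middle of the slab at about (0.513, -0.195). Back to the extruder now.

jog_arm(increments=[[[0.004,0.03,0,0,0,0],[0.005,0.045,0,0,0,0],[0.006,0.05,0,0,0,0],[0.006,0.05,0,0,0,0],[0.006,0.05,0,0,0,0],[0.005,0.05,0,0,0,0],[0.005,0.043,0,0,0,0],[0.003,0.03,0,0,0,0],[0,0,0,0,0,0]]], fingers=0.085)

```text
t: 8.48
tcp_pos: [0.5888, 0.1484, 0.2722]
tool_rot: [-0.512, -3.096, 0.001]
ft_force: [-0.6, -0.3, -0.2]
gripper_width: 0.997
grip_force: 0.0
```

```bash
python3 - <<'E'
from h import *
delta([.59,.1455,.110])
c=robot.camera_model('wrist');im=robot.snapshot('wrist');T=robot.snapshot('top')
u,v=map(int,proj(c,[.59,.1455,.136]));print(proj(c,[.59,.1455,.136]))
k=im[v-50:v+50,u-60:u+60];cv2.imwrite('pics/w4.png',cv2.resize(k,(720,600),interpolation=2)[...,::-1])
h=hsv(im)
m=cv2.inRange(h,(14,90,60),(35,255,255));M=np.zeros_like(m);M[v-35:v+35,u-40:u+40]=255;m&=M
for b in blobs(m)[:2]: print('brass',cv2.boundingRect(b),cv2.minEnclosingCircle(b))
r=(cv2.inRange(h,(0,140,60),(6,255,255))|cv2.inRange(h,(174,140,60),(180,255,255)))&M
for b in blobs(r,2):print('red',b[:,0].mean(0),cv2.contourArea(b),onz(c,*b[:,0].mean(0),.136))
E
```

```text
tcp [0.5888 0.1484 0.2722] t 8.475 shift(tool) [-0.0027 -0.0021  0.1622] yaw y 71.23 tilt [-0.23  0.  ] q [ 0.13  0.31  1.36  0.    1.48 -1.11]
(np.float64(317.7597487362856), np.float64(189.06453369694012))
brass (277, 154, 80, 66) ((316.5, 175.54762268066406), 44.99509811401367)
red [332.5 175.5] 15.0 [0.58176827 0.16336483 0.136     ]
```

View pics/w4.png

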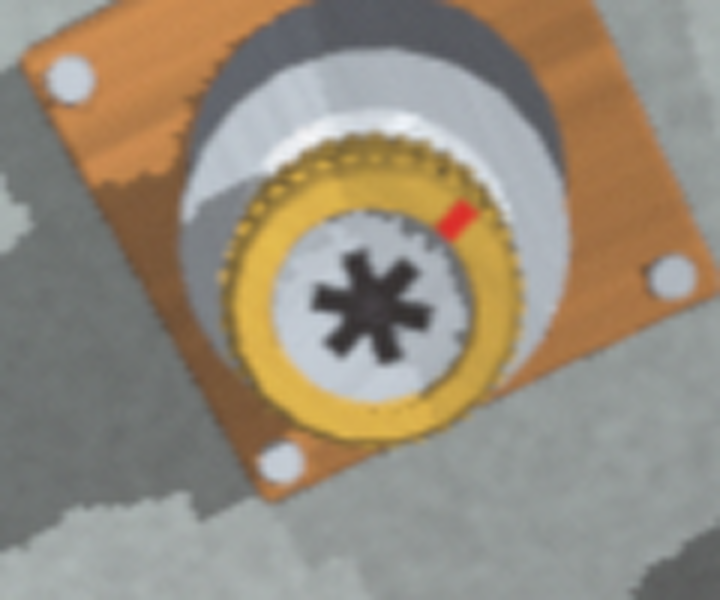

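The cap centre is at about (319,190) and the red mark at (333,176). That puts the mark at a world bearing of about 117°, so I'd expect roughly 109° to the stop if its zero lines up with the stand. Next I descend and grip.

jog_arm(increments=[[[-0.0027,-0.001,0.03,0,0,0],[0,0,0.05,0,0,0],[0,0,0.04,0,0,0],[0,0,0.03,0,0,0],[0,0,0.012,0,0,0],[0,0,0,0,0,0]]])

```text
t: 9.32
tcp_pos: [0.5914, 0.1437, 0.1124]
tool_rot: [-0.519, -3.097, 0.001]
ft_force: [0.5, 0.4, 0.3]
gripper_width: 0.996
grip_force: 0.0
```

jog_arm(increments=[[[0,0,0,0,0,0],[0,0,0,0,0,0],[0,0,0,0,0,0],[0,0,0,0,0,0],[0,0,0,0,0,0]]], fingers=0.0, squeeze=60)

```text
t: 9.95
tcp_pos: [0.5925, 0.1442, 0.1148]
tool_rot: [0.516, 3.096, -0.0]
ft_force: [-0.4, -2.1, 5.7]
gripper_width: 0.563
grip_force: 61.4
```

```bash
python3 - <<'E'
from h import *
delta([.59,.1455,.110]);s=robot.observe();print(s['ft_force'],s['moment'],s['tau'][5])
E
```

```text
tcp [0.5925 0.1442 0.1148] t 9.95 shift(tool) [0.0028 0.0004 0.0048] yaw y 71.07 tilt [ 0.16 -0.04] q [ 0.13  0.41  1.61 -0.    1.12 -1.11]
[-0.36506096 -2.0732757   5.70413011] [-0.29951815  0.25348698  0.00918768] -0.0023583235451951623
```

jog_arm(increments=[[[0,0,0,0,0,0],[0,0,0,0,0,0],[0.0023,0,0.002,0,0,0],[0,0,0,0,0,0]]], fingers=0.07)

```text
t: 10.45
tcp_pos: [0.5891, 0.1454, 0.1104]
tool_rot: [-0.517, -3.098, 0.0]
ft_force: [0.6, -0.7, -0.3]
gripper_width: 0.818
grip_force: 0.0
```

jog_arm(increments=[[[0,0,0,0,0,0],[0,0,0,0,0,0],[0,0,0,0,0,0],[0,0,0,0,0,0]]], fingers=0.0)

```text
t: 10.95
tcp_pos: [0.5895, 0.1452, 0.1112]
tool_rot: [0.517, 3.099, -0.0]
ft_force: [-0.7, -1.2, 2.7]
gripper_width: 0.564
grip_force: 61.8
```

jog_arm(increments=[[[0,0,0.0001,0,0,5],[0,0,0.0002,0,0,10],[0,0,0.0002,0,0,10],[0,0,0.0002,0,0,10],[0,0,0.0002,0,0,10],[0,0,0,0,0,0]]])

```text
t: 11.7
tcp_pos: [0.5906, 0.1464, 0.1104]
tool_rot: [1.661, 2.665, 0.005]
ft_force: [0.1, 3.2, 4.0]
gripper_width: 0.571
grip_force: 61.9
```

```bash
python3 - <<'E'
from h import *
delta([.59,.1455,.110]);s=robot.observe();print(s['ft_force'],s['moment'],s['tau'][5])
E
```

```text
tcp [0.5906 0.1464 0.1104] t 11.7 shift(tool) [-0.0006 -0.0009  0.0004] yaw y 26.13 tilt [0.13 0.13] q [ 0.13  0.41  1.61  0.    1.11 -0.33]
[0.14605458 3.17285288 4.0144255 ] [ 0.48649245 -0.02486726 -0.02614898] 0.2851239312440157
```

jog_arm(increments=[[[0,0,0.0002,0,0,10],[0,0,0.0002,0,0,10],[0,0,0.0002,0,0,10],[0,0,0.0002,0,0,10],[0,0,0,0,0,0]]])

```text
t: 12.32
tcp_pos: [0.5921, 0.1466, 0.1098]
tool_rot: [2.472, 1.937, 0.009]
ft_force: [4.0, 4.5, 2.6]
gripper_width: 0.564
grip_force: 61.7
```

```bash
python3 - <<'E'
from h import *
delta([.59,.1455,.110]);s=robot.observe();print(s['ft_force'],s['moment'],s['tau'][5])
E
```

```text
tcp [0.5921 0.1466 0.1098] t 12.325 shift(tool) [-0.0016 -0.0017 -0.0003] yaw y -13.85 tilt [0.31 0.15] q [0.13 0.41 1.61 0.   1.11 0.37]
[4.03939346 4.48464284 2.61979233] [ 0.54968499 -0.34083876 -0.04673671] 0.18929590936750174
```

jog_arm(increments=[[[0,0,0.0001,0,0,5],[0,0,0.0001,0,0,5],[0,0,0.0001,0,0,3],[0,0,0,0,0,3],[0,0,0,0,0,0]]])

```text
t: 12.95
tcp_pos: [0.5926, 0.1464, 0.1095]
tool_rot: [2.717, 1.575, 0.011]
ft_force: [4.3, 3.5, 0.9]
gripper_width: 0.565
grip_force: 61.7
```

```bash
python3 - <<'E'
from h import *
delta([.59,.1455,.110]);s=robot.observe();print(s['ft_force'],s['moment'],s['tau'][5])
E
```

```text
tcp [0.5926 0.1464 0.1095] t 12.95 shift(tool) [-0.0021 -0.0018 -0.0005] yaw y -29.81 tilt [0.37 0.14] q [0.13 0.41 1.61 0.   1.11 0.65]
[4.29966118 3.48006989 0.90379886] [ 0.56707471 -0.54193674 -0.0295459 ] 0.011406066769268364
```

jog_arm(increments=[[[0,0,0,0,0,3],[0,0,0,0,0,3],[0,0,0,0,0,3],[0,0,0,0,0,0]]])

```text
t: 13.45
tcp_pos: [0.5929, 0.1462, 0.1094]
tool_rot: [2.832, 1.357, 0.011]
ft_force: [5.9, 2.8, 0.4]
gripper_width: 0.568
grip_force: 61.7
```

```bash
python3 - <<'E'
from h import *
delta([.59,.1455,.110]);s=robot.observe();print(s['ft_force'],s['moment'],s['tau'][5])
E
```

```text
tcp [0.5929 0.1462 0.1094] t 13.45 shift(tool) [-0.0024 -0.0018 -0.0006] yaw y -38.81 tilt [0.4  0.12] q [0.13 0.41 1.61 0.   1.11 0.8 ]
[5.86887425 2.76481652 0.37161857] [ 0.47883765 -0.70780451 -0.10009839] 0.012361287663225085
```

jog_arm(increments=[[[0,0,0,0,0,3],[0,0,0,0,0,3],[0,0,0,0,0,0]]])

```text
t: 13.82
tcp_pos: [0.5925, 0.1454, 0.1094]
tool_rot: [2.895, 1.212, 0.009]
ft_force: [4.7, 2.0, 0.7]
gripper_width: 0.569
grip_force: 61.9
```

```bash
python3 - <<'E'
from h import *
delta([.59,.1455,.110]);s=robot.observe();print(s['ft_force'],s['moment'],s['tau'][5])
E
```

```text
tcp [0.5925 0.1454 0.1094] t 13.825 shift(tool) [-0.0017 -0.0018 -0.0006] yaw y -44.56 tilt [ 0.36 -0.03] q [ 0.13  0.41  1.61 -0.    1.11  0.91]
[4.68958513 2.00063704 0.70666522] [ 0.12323829 -0.63698224  1.2644093 ] 1.2888643518090248
```

The moment jumped to 1.26 N m, so this is the hard stop. I'll unload in small steps to find the slack-free stop angle.

jog_arm(increments=[[[0,0,0,0,0,-1],[0,0,0,0,0,0]]])

```text
t: 14.08
tcp_pos: [0.5925, 0.1454, 0.1094]
tool_rot: [2.886, 1.235, 0.009]
ft_force: [4.6, 2.5, 1.1]
gripper_width: 0.561
grip_force: 61.8
```

```bash
python3 - <<'E'
from h import *
delta([.59,.1455,.110]);s=robot.observe();print(s['moment'],s['tau'][5])
E
```

```text
tcp [0.5925 0.1454 0.1094] t 14.075 shift(tool) [-0.0017 -0.0019 -0.0006] yaw y -43.68 tilt [0.36 0.01] q [ 0.13  0.41  1.61 -0.    1.11  0.89]
[ 0.13160956 -0.64707313  0.66256387] 0.6468476168811321
```

jog_arm(increments=[[[0,0,0,0,0,-1],[0,0,0,0,0,0]]])

```text
t: 14.32
tcp_pos: [0.5925, 0.1455, 0.1094]
tool_rot: [2.877, 1.257, 0.009]
ft_force: [5.4, 0.5, 0.7]
gripper_width: 0.564
grip_force: 61.8
```

```bash
python3 - <<'E'
from h import *
delta([.59,.1455,.110]);s=robot.observe();print(s['moment'],s['tau'][5])
E
```

```text
tcp [0.5925 0.1455 0.1094] t 14.325 shift(tool) [-0.0017 -0.0018 -0.0006] yaw y -42.8 tilt [0.35 0.04] q [ 0.13  0.41  1.61 -0.    1.11  0.87]
[ 0.11829112 -0.67029344  0.05222638] 0.044563732808455825
```

jog_arm(increments=[[[0,0,-0.0001,0,0,-5],[0,0,-0.0002,0,0,-10],[0,0,-0.0002,0,0,-10],[0,0,-0.0002,0,0,-10],[0,0,-0.0001,0,0,-10],[0,0,-0.0002,0,0,-10],[0,0,-0.0001,0,0,-10],[0,0,-0.0002,0,0,-10],[0,0,-0.0001,0,0,-10],[0,0,-0.0001,0,0,-5.2],[0,0,0,0,0,0],[0,0,0,0,0,0]]])

```text
t: 15.82
tcp_pos: [0.5906, 0.1454, 0.1108]
tool_rot: [1.145, 2.923, 0.002]
ft_force: [3.1, 1.2, 3.1]
gripper_width: 0.566
grip_force: 62.1
```

```bash
python3 - <<'E'
from h import *
delta([.59,.1455,.110]);s=robot.observe();print(s['moment'],s['ft_force'],s['tau'][5])
c=robot.camera_model('wrist');im=robot.snapshot('wrist');T=robot.snapshot('scene')
u,v=map(int,proj(c,[.59,.1455,.136]));print(u,v)
a=cv2.resize(im[max(v-75,0):max(v-75,0)+150,u-75:u+75],(400,400));b=cv2.resize(T[130:280,290:440],(400,400))
cv2.imwrite('pics/f5.png',np.hstack([a,b])[...,::-1])
m=hsv(im);r=cv2.inRange(m,(0,140,60),(6,255,255))|cv2.inRange(m,(174,140,60),(180,255,255))
for k in blobs(r,2):print(k[:,0].mean(0),cv2.contourArea(k),onz(c,*k[:,0].mean(0),.1365))
E
```

```text
tcp [0.5906 0.1454 0.1108] t 15.825 shift(tool) [ 0.0005 -0.0003  0.0008] yaw y 47.23 tilt [0.14 0.02] q [ 0.13  0.41  1.61  0.    1.11 -0.7 ]
[ 0.10884308 -0.50743027  0.03557795] [3.10840238 1.19467549 3.09984107] 0.05215757293626666
318 279
[352.3877551  335.06122449] 433.5 [0.62328708 0.13695443 0.1365    ]
[350.58333333 248.91666667] 99.0 [0.58824775 0.16641438 0.1365    ]
[430.3125 374.125 ] 84.5 [0.66819051 0.1499128  0.1365    ]
```

View pics/f5.png

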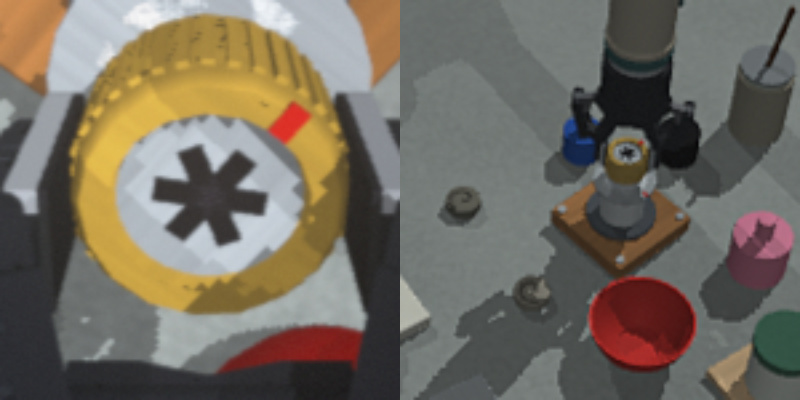

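The cap is gripped, and the red mark's bearing is now about 95°, against about 8° for the stand. That agrees with the quarter turn measured from the stop, so I'm handing the job in.

```bash
python3 -c "
from plant import robot
print(robot.close_job())"
```

```text
the job is handed in; nothing more can be done
None
```

The job is handed in: the cover is upright on the slab, and the cap was screwed to its stop, backed off a quarter turn (90° by the tool angle) and is still gripped there, at about 16 s. I don't have the judge's result.

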